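Free the tight probe and hang it up

TASK

Take the probe with the side handle out of the carrying case and hang it by its handle on the hook of the lab stand. It sits tight in its foam cutout, so ease it out by its protruding head with small twisting wiggles, a little higher each time: a straight pull picks up the whole case, which must stay down on the bench where it is. Leave the other probe in the case and do not disturb the beaker and the bottle.

Things in the scene. Friction and masses are not known exactly. Their poses are not given: they have to be found in the camera images.
- case: Open black carrying case, 240 (its x) x 160 (its y) x 90 mm high, 1.2 kg, loose on the bench on a non-slip underside, filled with dark grey foam up to 84 mm. Origin: centre of its underside, z up. The tight cutout lies at x = +10, y = 0 mm, its floor 10 mm above the bench; the other probe's loose hole at x = -88, y = 0, floor 10 mm too.
- cutout (a point): Middle of the tight cutout at the foam's top (84 mm). Foam pads grip the probe's wide faces (case +y, -y): a straight pull needs 14 to 18 N, but the case lifts at 12 N. The pads yield up to 6 mm, return under 3 mm/s. Twists of 0.15 rad to either side about the vertical, 0.3 s each way (1 N m), loosen it for half a second: raise it 3 mm each time. Sideways shifts do not help. Play along x: 3 mm a side.
- probe: Probe with a handle: flat steel shank 32 (x) x 24 (y) mm, 108 mm long, then a black head 36 (x) x 28 (y) mm from z = 108 to 165 mm; 0.3 kg. Origin: centre of its lower end, z up towards the head. The handle stands out from the head towards +x. At first it stands upright in the tight cutout with the case's yaw, 74 mm deep in the foam. Best gripped from above across the head's y faces, at z = 140 mm.
- probe_eye (a point): Middle of the handle's opening: probe x = 36, y = 0, z = 128 mm. Handle of 9 mm steel bar in the probe's x-z plane: lower bar centred at z = 100, upright at x = 58 mm up to z = 140, peaked roof (45 degrees) with its apex at x = 36, z = 162 mm. Opening, passed along the probe's y: 35 mm wide (x), z = 104 to 155 mm at the apex. On the hook the roof centres itself; the probe leans about 0.5 rad and sways for a while.
- probe_tip (a point): Centre of the probe's lower end (the probe's origin).
- stand: Fixed lab stand: blue base plate 200 (x) x 130 (y) x 18 mm, steel post of 12 mm diameter at x = +60 mm, 261 mm high, with a clamp block of 26 x 30 x 26 mm at hook height. Origin: centre of the base's underside, z up. The hook reaches from the post along the stand's -x.
- hook_seat (a point): Point on the centreline of the hook's level rod: stand x = 0, y = 0, z = 225 mm, where the handle is to hang. The rubber-sleeved rod is 16 mm thick and runs from the post (x = +60) to x = -50 mm, where it turns straight up; the upturned end rises to 20 mm above the rod's centreline. Fully hung, the opening's middle (probe_eye) lies about 16 mm from the rod's centreline, below it.
- hook_tip (a point): In the hook's upturned end, 8 mm below its top: stand x = -50, y = 0, z = 237 mm.
- spare: The other probe, plain and round without a handle: steel rod 20 mm thick with a black head 26 mm thick, 125 mm long, standing loosely in the case's other hole. Origin: centre of its lower end. To be left there.
- beaker: Glass beaker, 66 mm across, 85 mm high, loose on the bench; origin under its centre. To be left alone.
- bottle: Amber reagent bottle, 68 mm across, 150 mm high, loose on the bench; origin under its centre. To be left alone.
Not all that is in view belongs to the job. There is more than one size of the probe; the job needs the middle-sized.

How it is judged:
On the way:
1. the handled probe has been drawn right out of the case, which is still on the bench (z of probe_tip in the frame of case above 0.088 m and height (world z) of case below 0.006 m), for 0.1 s.
At the end, for the whole second after the job is handed in: The handled probe hangs by its handle on the hook's rod (opening's centre within 32 mm beside the rod, 35 mm below to 3 mm above its centreline, between tip and post), head up, lower end over 40 mm above the bench. The case is flat on the bench with the other probe in its hole (x of probe_eye in the frame of stand between -0.048 and 0.055 m and y of probe_eye in the frame of stand between -0.032 and 0.032 m and z of probe_eye in the frame of stand between 0.19 and 0.228 m and angle between probe's own z axis and vertical below 1.2 rad and height (world z) of probe_tip above 0.04 m and contact force between probe and stand above 0.8 N and height (world z) of case below 0.004 m and angle between case's own z axis and vertical below 0.05 rad and z of spare in the frame of case between -0.005 and 0.025 m); the robot touches nothing.
It fails at once if the case is lifted more than 10 mm, tipped by more than 0.1 rad, or dragged more than 50 mm (height (world z) of case above 0.01 m or angle between case's own z axis and vertical above 0.1 rad or distance of case from where it was at the start of the episode above 0.05 m).
It fails at once if the other probe is pulled up more than 30 mm in its hole (z of spare in the frame of case above 0.04 m).
It fails at once if the beaker or the bottle is moved more than 30 mm or tipped by more than 0.3 rad (distance of any of beaker, bottle from where it was at the start of the episode above 0.03 m or angle between any of beaker, bottle's own z axis and vertical above 0.3 rad).
It also fails if it takes over 69 s, if anything falls off the work surface, if the arm or the gripper's body presses on something with over 40 N, if the wrist force passes 120 N, or if a joint passes its speed limit or range.

ROBOT

A 6-joint arm with a two-finger parallel gripper is mounted at the origin on the work surface. World frame = base frame: x ahead of the robot, y to its left, z up, the work surface at z = 0. Lengths are in m, angles in rad, forces in N, time in s.
With the tool pointing down it reaches from about 0.35 to 0.8 m from the base axis. Payload 7.3 kg.
Tool frame: the origin (TCP) lies midway between the tips of the shut fingers; the grasp point (between the pads) lies 19 mm behind it; z points along the fingers, y is the line along which they close (so a half turn about z gives the same grasp; the last joint's range is limited). The gripper opens to 85 mm and grips with 20 to 120 N. Pads are 22 mm wide; open, the fingers measure 114 mm over their backs; the gripper's body (76 mm by 85 mm) begins 54 mm behind the grasp point. The pads swing forward as they close: fully open they stand 13 mm farther back than shut.
Start: joints at [0.98, 0.342, 1.524, -0, 1.275, -0.146], TCP at [0.226, 0.474, 0.231] pointing down, gripper open.
Joint ranges: [-2.53, 2.53], [-0.77, 2.02], [0.04, 2.7], [-1, 4.14], [0.28, 2.66], [-3.11, 3.11]. Speed limits (rad/s): [2.57, 2.57, 3.14, 3.14, 3.14, 3.14].

INTERFACE

Orientations are given as a unit quaternion [x, y, z, w].
In Python, from cell import robot gives the robot as it stands.
- The arm moves only by the tool apply_moves, never from a script. Its argument "targets" is one flat list of numbers, 6 for each row, row after row: the shift along the world's x, y, z in m, then the turn, a rotation vector about the world's x, y, z in degrees. In form: [dx, dy, dz, rx, ry, rz, dx, dy, dz, rx, ry, rz, ...]. A call has 1 to 12 rows; each row shifts and turns the commanded pose from where the row before left it; what a row does not reach is not made up. A row lasts 1/12 s, in which the tool goes at most 41.7 mm and 7.16 degrees, less where a joint would pass 70% of its speed; a pose out of reach is approached as far as the arm can. A call is refused whole if a number of a shift passes 0.0417 or a number of a turn 7.16, either way. A call with a gripper value outside its range is refused whole. "hand" is the opening, from 0 (shut) to 1 (fully open), set as the call begins (left out, the last holds). The fingers move at their own pace and stop on an object; the grip force is fixed at half the most. Time passes only in rows, so rows that do not move let the fingers close. It gives the time, the measured TCP pose, the force, the opening and the grip force at its end, in the units of the state.
- robot.state(): the state, without advancing time (a new reading comes with each control period).
- robot.grab_frame(name): name is "side" or "top"; returns a dict with "image" (420x560x3 uint8, red, green, blue), "intrinsics" (3x3 intrinsics, pixels), "distortion" ([k1, k2, p1, p2, k3] as OpenCV has them; the pictures are not rectified), "view" (4x4, takes a point from world to camera coordinates). Camera axes: x right, y up, looking along -z (the intrinsics and any distortion apply to the point x, -y, -z); pixel columns grow to the right and rows downward; lengths in m; the calibration is good to about 2 mm. A picture is of the moment at which its call begins. There is no depth.
- robot.job_done(): hands the job in; it is judged then, once.
Trained networks look in a picture, given as the dict that the camera call returned (one of the last four; its "shot" number tells which), for a name from the list of things; names that differ only in an ending like _2 or _b are one class to them, and where a whole thing is asked for, a point or a joint stands for the part that bears it (a point fixed in the world has none). Each returns a list of dicts, best first, with "score" (0 to 1); they miss things now and then, are a little off and sometimes report something else, mostly with a low value. They report only what shows in the picture. A call takes as long as a camera call. They do not tell look-alikes from the thing itself.
- robot.spot_in(target, picture): "at" ([row, column] as shares, 0 to 1, of the picture: columns of its width, rows of its height, amid what is visible of it).
- robot.trace(target, picture): "region" (420x560 bool, what is visible of it) and "at" ([row, column] as shares, 0 to 1, of the picture: columns of its width, rows of its height, amid what is visible of it).
The state is a dict: "clock": time; "joint_positions": joint angles; "qd": joint speeds; "joint_efforts": joint torques, N m; "tool_pos": TCP position; "eef_rot": TCP orientation; "force": force on the tool from outside, world axes, zero at the start; "torque": the same for the moment, N m; "finger_gap": finger opening in m; "gripper_force": force on a finger pad.
Only numpy, scipy, OpenCV 4.12 (cv2) and the standard library are available. Lean on these libraries where they do the work, as an engineer would, in place of code of your own. Each camera call takes 0.05 s, during which the arm holds its last target. There are 200 camera calls.

## Working session

There is one attempt and no reset: what is moved stays moved. The work goes in short steps, Python scripts to look and compute and a tool call to move; the robot and the scene stay as the last step left them, time stands still between calls to the robot, and variables do not carry over. Pictures are saved under pics/ and viewed, at most 10 in all, crops included, and the job is handed in when it is done.

Besides the shell and the picture viewer there is one more tool, called after "Request:" as a command line: name --argument value ..., lists and objects as JSON in quotes. apply_moves: Moves the arm, as the interface text tells. Its arguments: {"type":"object","properties":{"targets":{"type":"array"},"hand":{"type":"number"}},"required":["targets"]}

```bash
mkdir -p pics; cat > h.py <<'E'
import numpy as np, cv2
from cell import robot
def ray(f,row,col):
    K=np.array(f["intrinsics"]);D=np.array(f["distortion"],float)
    p=cv2.undistortPoints(np.array([[[col,row]]],float),K,D)[0,0]
    V=np.array(f["view"]);R=V[:3,:3];t=V[:3,3]
    d=R.T@np.array([p[0],-p[1],-1]);return -R.T@t,d/np.linalg.norm(d)
def onz(f,row,col,z):
    o,d=ray(f,row,col);return o+d*(z-o[2])/d[2]
def proj(f,P):
    V=np.array(f["view"]);P=np.atleast_2d(P)@V[:3,:3].T+V[:3,3]
    P=P*[1,-1,-1]
    q=cv2.projectPoints(P,np.zeros(3),np.zeros(3),np.array(f["intrinsics"]),np.array(f["distortion"],float))[0][:,0]
    return q[:,::-1]
def tri(rs):
    A=0;b=0
    for o,d in rs:
        M=np.eye(3)-np.outer(d,d);A=A+M;b=b+M@o
    return np.linalg.solve(A,b)
E
python3 - <<'E'
from h import *
for n in["top","side"]:
    f=robot.grab_frame(n);cv2.imwrite(f"pics/{n}0.png",cv2.resize(f["image"][:,:,::-1],(800,600)))
    print(n,np.linalg.inv(f["view"])[:3,3].round(3),np.round(f["intrinsics"],1).tolist())
    for t in["case","cutout","probe","probe_eye","stand","hook_seat","hook_tip","spare","beaker","bottle"]:
        print(t,[(round(d["score"],2),(np.array(d["at"])*[420,560]).round(1).tolist()) for d in robot.spot_in(t,f)])
print(robot.state())
E
```

```text
top [ 0.286 -0.097  1.657] [[537.3, 0.0, 291.4], [0.0, 537.3, 212.6], [0.0, 0.0, 1.0]]
case [(0.79, [242.0, 341.3]), (0.16, [192.7, 273.8])]
cutout [(0.83, [238.4, 338.5])]
probe [(0.81, [230.9, 434.4]), (0.76, [169.6, 320.1]), (0.48, [225.0, 338.8])]
probe_eye [(0.7, [227.7, 341.2]), (0.51, [168.5, 321.2])]
stand [(0.64, [233.3, 163.1])]
hook_seat [(0.84, [236.1, 163.9])]
hook_tip [(0.92, [234.0, 164.3])]
spare [(0.62, [234.8, 163.5])]
beaker [(0.73, [263.5, 246.3]), (0.48, [236.2, 162.0])]
bottle [(0.91, [191.6, 275.6])]
side [ 0.001 -0.816  0.702] [[432.8, 0.0, 284.2], [0.0, 432.8, 203.6], [0.0, 0.0, 1.0]]
case [(0.81, [282.1, 304.6])]
cutout [(0.92, [281.9, 310.4])]
probe [(0.73, [286.0, 409.5]), (0.71, [239.6, 313.6]), (0.66, [217.2, 351.6])]
probe_eye [(0.83, [220.0, 353.1]), (0.83, [284.3, 410.8]), (0.77, [240.0, 314.6])]
stand [(0.94, [199.6, 196.5])]
hook_seat [(0.95, [198.7, 195.8])]
hook_tip [(0.9, [198.5, 196.9]), (0.71, [284.1, 309.4]), (0.37, [236.4, 318.0])]
spare [(0.5, [273.7, 293.5]), (0.17, [238.5, 314.9])]
beaker [(0.93, [235.2, 215.0])]
bottle [(0.82, [209.7, 296.9])]
{'clock': 1.1, 'joint_positions': array([ 9.79992323e-01,  3.42027474e-01,  1.52405890e+00,  1.86927137e-05,
        1.27540632e+00, -1.45997222e-01]), 'qd': array([ 0.00023726, -0.00199551, -0.001323  ,  0.00063832, -0.00060411,
        0.00275894]), 'joint_efforts': array([ 4.19393109e-04, -4.33576083e+01, -2.46270168e+01, -2.74088261e-04,
        3.53419045e-04,  3.46496915e-05]), 'tool_pos': array([0.22589294, 0.47395767, 0.23132161]), 'eef_rot': array([2.20577107e-01, 9.75369539e-01, 4.98461519e-05, 9.65704056e-06]), 'force': array([-0.04334032,  0.2645969 , -0.49083332]), 'torque': array([0.03885986, 0.0124075 , 0.00023712]), 'gripper_force': 0.0, 'finger_gap': 0.08559703203278708}
```

View pics/top0.png

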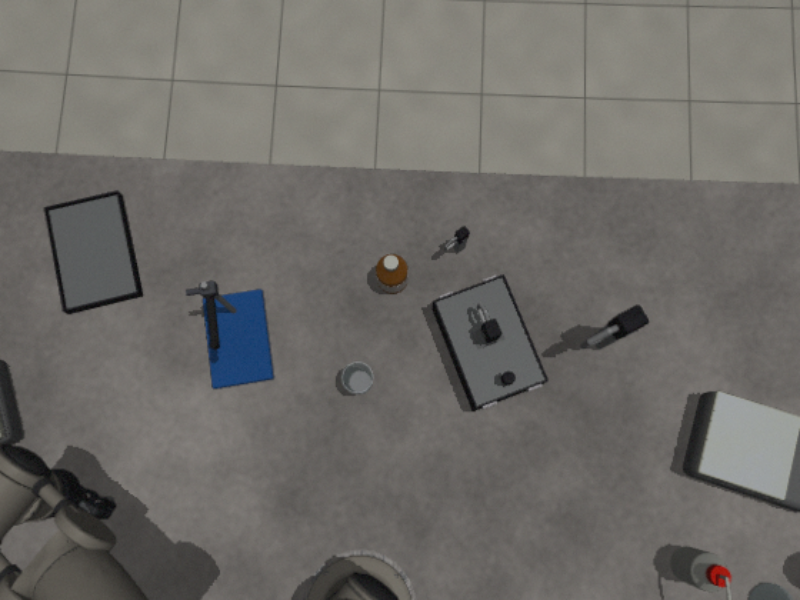

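View pics/side0.png

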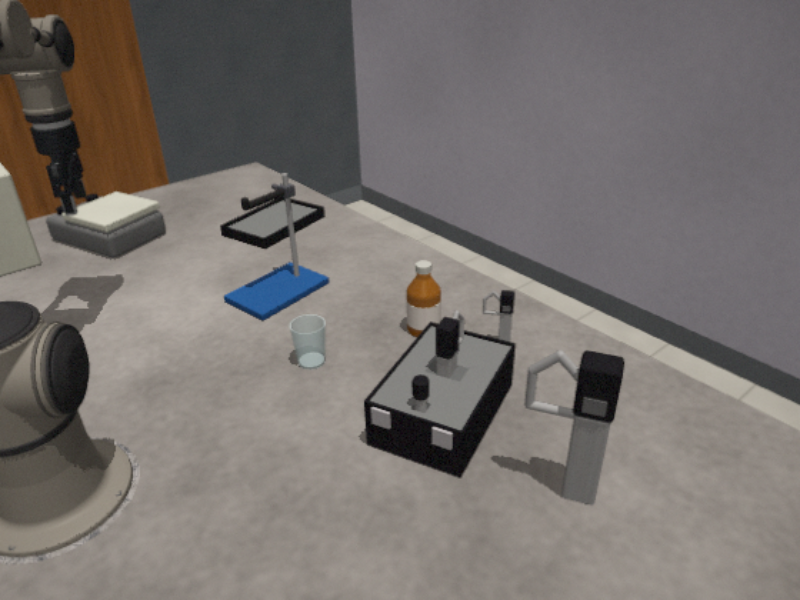

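The top view (800 px scale) shows the case at (490,342). The handled probe's head is at (490,330) with its handle up-left, and the spare is at (507,378). The stand base is at (238,338), its hook running from (208,288) down to (214,347). The large and small look-alikes stand outside the case at (620,325) and (458,237). Next I fit the case and stand poses by silhouette.

```bash
cat > fit.py <<'E'
from h import *
from scipy.optimize import minimize
def box(sx,sy,z0,z1):
    return np.array([[a*sx/2,b*sy/2,z] for a in(-1,1) for b in(-1,1) for z in(z0,z1)])
def place(p,B):
    c,s=np.cos(p[2]),np.sin(p[2]);return B@np.array([[c,s,0],[-s,c,0],[0,0,1]])+[p[0],p[1],0]
S=4
def sil(f,P):
    m=np.zeros((420*S,560*S),np.uint8);q=proj(f,P)[:,::-1]*S+S/2-.5
    cv2.fillConvexPoly(m,cv2.convexHull(np.round(q).astype(np.int32)),1)
    return cv2.resize(m.astype(np.float32),(560,420),interpolation=cv2.INTER_AREA)
def cost(p,B,L):
    t=0
    for f,m in L:
        s=sil(f,place(p,B));t+=1-np.minimum(s,m).sum()/np.maximum(s,m).sum()
    return t
def fit(p0,B,L):
    best=None
    for dy in(-.15,0,.15):
        r=minimize(cost,np.add(p0,[0,0,dy]),args=(B,L),method="Nelder-Mead",options=dict(initial_simplex=np.add(p0,[0,0,dy])+np.array([[0,0,0],[.02,0,0],[0,.02,0],[0,0,.1]])))
        if best is None or r.fun<best.fun: best=r
    return best.x,best.fun
E
python3 - <<'E'
from fit import *
F={n:robot.grab_frame(n) for n in("top","side")}
def tr(t,f):
    r=robot.trace(t,f);r=r[0];print(t,r["score"],r["region"].sum(),(np.array(r["at"])*[420,560]).round(1));return r["region"].astype(np.float32)
C=[];Sd=[]
for n,f in F.items():
    m=tr("case",f)
    m=cv2.morphologyEx(m,cv2.MORPH_CLOSE,np.ones((9,9)))
    if n=="top":m=cv2.morphologyEx(m,cv2.MORPH_OPEN,np.ones((9,9)))
    C.append((f,m))
    im=f["image"].astype(int);b=((im[:,:,2]>im[:,:,0]*1.8)&(im[:,:,2]>70)).astype(np.uint8)
    k,l,st,_=cv2.connectedComponentsWithStats(b);i=1+st[1:,4].argmax();b=(l==i).astype(np.uint8)
    h=np.zeros_like(b);cv2.fillConvexPoly(h,cv2.convexHull(np.argwhere(b)[:,::-1].astype(np.int32)),1);print("blue",h.sum())
    Sd.append((f,h.astype(np.float32)))
f=F["top"]
c=onz(f,240,343,.09);d=onz(f,338*.7,238*.7,.018)
a1=onz(f,230,340,.15);a2=onz(f,264,355,.12)
print(c,d)
yaw=np.arctan2(*(a1-a2)[1::-1]);print("yaw",yaw)
for L in(C,C[:1],C[1:]): print("case",fit([c[0],c[1],yaw],box(.24,.16,0,.09),L))
for L in(Sd,Sd[:1],Sd[1:]): print("stand",fit([d[0],d[1],0.05],box(.2,.13,0,.018),L))
# hook tip / eye by triangulation
for t in("hook_tip","hook_seat","cutout"):
    at=[np.array(robot.spot_in(t,F[n])[0]["at"])*[420,560] for n in F]
    print(t,tri([ray(F[n],*a) for n,a in zip(F,at)]))
for i,(n,q) in enumerate(F.items()):print(n)
E
```

```text
case 0.71 4333 [241.9 342.3]
blue 2617
case 0.93 7125 [280.3 304.9]
blue 1536
[ 0.53989696 -0.24648027  0.09      ] [0.53979256 0.28926921 0.018     ]
yaw 0.48012438599172563
case (array([ 0.54695817, -0.24636204,  0.40573785]), np.float64(0.17821866273880005))
case (array([ 0.54758823, -0.2451423 ,  0.41159887]), np.float64(0.0633581280708313))
case (array([ 0.54564757, -0.24724031,  0.40446508]), np.float64(0.10965806245803833))
stand (array([0.54179556, 0.29132224, 0.1927993 ]), np.float64(0.16303974390029907))
stand (array([0.54136443, 0.29217024, 0.1986149 ]), np.float64(0.08747488260269165))
stand (array([0.54220121, 0.29147239, 0.2106046 ]), np.float64(0.07441753149032593))
hook_tip [0.55254968 0.30345287 0.00950589]
hook_seat [0.54298681 0.29578745 0.01929159]
cutout [ 0.54833213 -0.24521924  0.01189489]
top
side
```

```bash
cat > ov.py <<'E'
from fit import *
def draw(im,f,p,segs,sc,org,col):
    for s in segs:
        q=proj(f,place(p,np.array(s,float)))[:,::-1]
        q=np.round((q+.5-org)*sc).astype(int)
        cv2.polylines(im,[q.reshape(-1,1,2).astype(np.int32)],False,col,1)
def edges(B): return [[B[i],B[j]] for i in range(8) for j in range(i) if (np.abs(B[i]-B[j])>1e-9).sum()==1]
hook=[[[.06,0,.018],[.06,0,.261]],[[.06,0,.225],[-.05,0,.225],[-.05,0,.245]]]
def handle(dz): return [[[.018,0,.1+dz],[.058,0,.1+dz],[.058,0,.14+dz],[.036,0,.162+dz],[.018,0,.144+dz]]]
head=edges(box(.036,.028,.108,.165))
def crop(f,r0,c0,r1,c1,sc): return cv2.resize(f["image"][r0:r1,c0:c1,::-1],None,fx=sc,fy=sc,interpolation=cv2.INTER_NEAREST),np.array([c0,r0])
E
python3 - <<'E'
from ov import *
pc=[.547,-.246,.408];ps=[.5415,.292,.2]
c,s=np.cos(pc[2]),np.sin(pc[2]);pp=[pc[0]+.01*c,pc[1]+.01*s,pc[2]]
out=[]
for n,(a,b) in {"top":((180,120,290,260),(180,290,300,430)),"side":((110,140,230,260),(210,240,350,380))}.items():
    f=robot.grab_frame(n);r=[]
    for w in(a,b):
        im,o=crop(f,*w,0+3 if n=="top" else 3)
        sc=3
        draw(im,f,ps,hook+edges(box(.2,.13,0,.018)),sc,o,(0,255,255));draw(im,f,pc,edges(box(.24,.16,0,.09)),sc,o,(0,255,0))
        draw(im,f,pp,[[[x,y,z+.01] for x,y,z in e] for e in head+handle(0)],sc,o,(0,0,255))
        r.append(cv2.resize(im,(400,300)))
    out.append(np.hstack(r))
cv2.imwrite("pics/ov.png",np.vstack(out))
E
```

```text
(no output)
```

View pics/ov.png

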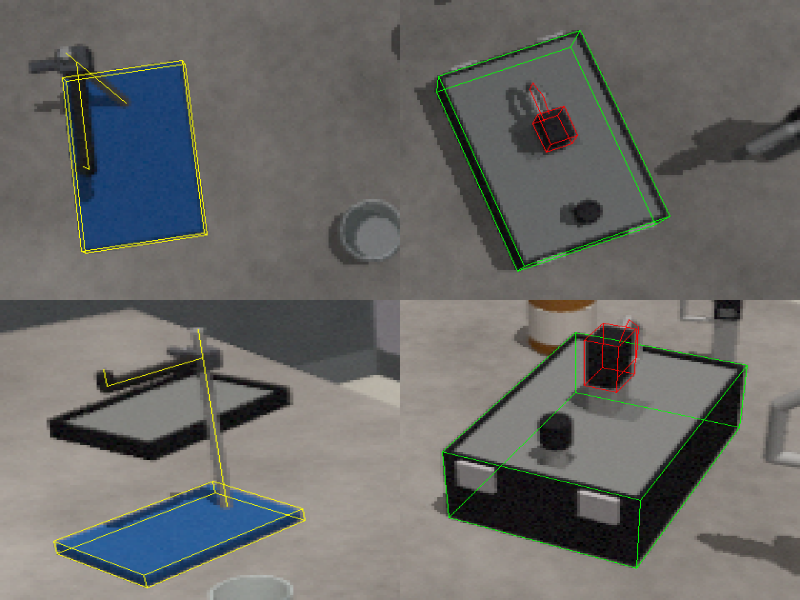

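The overlay matches well. The case is at (.547,-.246, yaw .408), the stand at (.5415,.292, yaw .20) and the probe at (.556,-.242). I'll move above the probe now.

Request:
apply_moves --targets '[0.01375,-0.0298,0.0016,0,0,-5.467,0.01375,-0.0298,0.0016,0,0,-5.467,0.01375,-0.0298,0.0016,0,0,-5.467,0.01375,-0.0298,0.0016,0,0,-5.467,0.01375,-0.0298,0.0016,0,0,-5.467,0.01375,-0.0298,0.0016,0,0,-5.467,0.01375,-0.0298,0.0016,0,0,-5.467,0.01375,-0.0298,0.0016,0,0,-5.467,0.01375,-0.0298,0.0016,0,0,-5.467,0.01375,-0.0298,0.0016,0,0,-5.467,0.01375,-0.0298,0.0016,0,0,-5.467,0.01375,-0.0298,0.0016,0,0,-5.467]' --hand 1

```text
clock: 2.7
tool_pos: [0.3913, 0.1148, 0.2509]
eef_rot: [0.715, 0.699, 0.0, 0.0]
force: [0.1, -0.1, -0.2]
finger_gap: 0.0857
gripper_force: 0.0
```

Request:
apply_moves --targets '[0.01375,-0.0298,0.0016,0,0,-5.467,0.01375,-0.0298,0.0016,0,0,-5.467,0.01375,-0.0298,0.0016,0,0,-5.467,0.01375,-0.0298,0.0016,0,0,-5.467,0.01375,-0.0298,0.0016,0,0,-5.467,0.01375,-0.0298,0.0016,0,0,-5.467,0.01375,-0.0298,0.0016,0,0,-5.467,0.01375,-0.0298,0.0016,0,0,-5.467,0.01375,-0.0298,0.0016,0,0,-5.467,0.01375,-0.0298,0.0016,0,0,-5.467,0.01375,-0.0298,0.0016,0,0,-5.467,0.01375,-0.0298,0.0016,0,0,-5.467]'

```text
clock: 3.7
tool_pos: [0.5563, -0.2429, 0.2697]
eef_rot: [0.98, 0.2, 0.0, 0.0]
force: [0.7, -0.0, 0.6]
finger_gap: 0.0856
gripper_force: 0.0
```

Request:
apply_moves --targets '[0,0,0,0,0,0,0,0,0,0,0,0]'

```text
clock: 3.87
tool_pos: [0.5559, -0.2427, 0.2687]
eef_rot: [0.98, 0.201, -0.0, -0.0]
force: [0.2, 0.3, -0.1]
finger_gap: 0.0854
gripper_force: 0.0
```

Request:
apply_moves --targets '[0,0,-0.0138,0,0,0,0,0,-0.0138,0,0,0,0,0,-0.0138,0,0,0,0,0,-0.0138,0,0,0,0,0,-0.0138,0,0,0,0,0,-0.0138,0,0,0,0,0,-0.0138,0,0,0,0,0,-0.0138,0,0,0,0,0,-0.0138,0,0,0,0,0,-0.0138,0,0,0,0,0,0,0,0,0]'

```text
clock: 4.78
tool_pos: [0.5542, -0.2391, 0.1293]
eef_rot: [0.979, 0.203, -0.002, -0.002]
force: [-0.9, 0.6, 0.4]
finger_gap: 0.0853
gripper_force: 0.0
```

```bash
python3 - <<'E'
from ov import *
pc=[.547,-.246,.408];c,s=np.cos(pc[2]),np.sin(pc[2]);pp=[pc[0]+.01*c,pc[1]+.01*s,pc[2]]
print(robot.state()["tool_pos"],robot.state()["force"])
o=[]
for n,w in(("top",(180,290,300,430)),("side",(150,240,310,400))):
    f=robot.grab_frame(n);im=crop(f,*w,5)[0];o.append(cv2.resize(im,(400,400)))
cv2.imwrite("pics/g.png",np.hstack(o))
E
```

```text
[ 0.55422718 -0.23911209  0.12929984] [-0.89955581  0.59011913  0.35689055]
```

View pics/g.png

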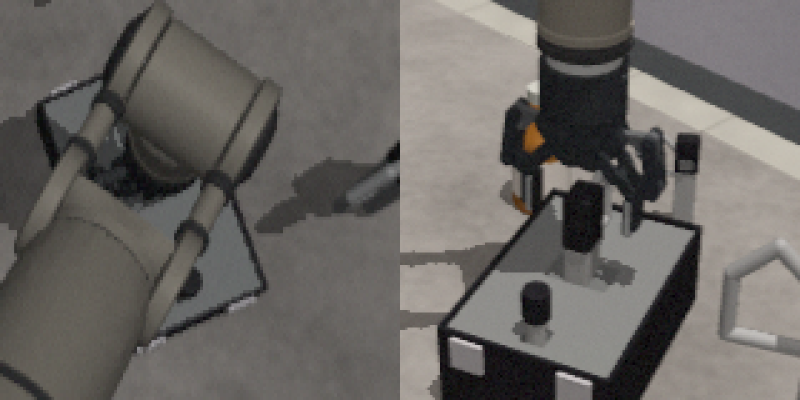

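The view shows the probe head at (580,215) midway between the fingers at (522,190) and (632,215). I'll let it settle before closing.

Request:
apply_moves --targets '[0,0,0,0,0,0,0,0,0,0,0,0,0,0,0,0,0,0]'

```text
clock: 5.13
tool_pos: [0.5563, -0.2413, 0.1328]
eef_rot: [0.979, 0.202, 0.001, 0.001]
force: [-0.5, -0.3, 0.7]
finger_gap: 0.0854
gripper_force: 0.0
```

Request:
apply_moves --targets '[0,0,0,0,0,0,0,0,0,0,0,0,0,0,0,0,0,0,0,0,0,0,0,0,0,0,0,0,0,0,0,0,0,0,0,0,0,0,0,0,0,0,0,0,0,0,0,0]' --hand 0

```text
clock: 5.8
tool_pos: [0.5559, -0.2412, 0.1319]
eef_rot: [0.979, 0.202, 0.0, 0.0]
force: [-1.4, 0.5, 2.9]
finger_gap: 0.0278
gripper_force: 61.3
```

Gripped at 27.8 mm and 61 N. The first twisting cycle gets a small rise.

Request:
apply_moves --targets '[0,0,0,0,0,4.3,0,0,0,0,0,4.3,0,0,0,0,0,-4.3,0,0,0,0,0,-4.3,0,0,0.0005,0,0,-4.3,0,0,0.0005,0,0,-4.3,0,0,0.0005,0,0,4.3,0,0,0.0005,0,0,4.3,0,0,0.0005,0,0,4.3,0,0,0.0005,0,0,4.3,0,0,0,0,0,-4.3,0,0,0,0,0,-4.3]'

```text
clock: 6.8
tool_pos: [0.5552, -0.2405, 0.1334]
eef_rot: [0.98, 0.201, -0.001, -0.001]
force: [-0.2, -0.6, -4.9]
finger_gap: 0.0273
gripper_force: 60.8
```

Request:
apply_moves --targets '[0,0,0,0,0,4.6,0,0,0.0004,0,0,4.6,0,0,0.0004,0,0,-4.6,0,0,0.0004,0,0,-4.6,0,0,0.0004,0,0,-4.6,0,0,0.0004,0,0,-4.6,0,0,0.0004,0,0,4.6,0,0,0.0004,0,0,4.6,0,0,0.0004,0,0,4.6,0,0,0.0004,0,0,4.6,0,0,0.0004,0,0,-4.6,0,0,0,0,0,-4.6]'

```text
clock: 7.8
tool_pos: [0.5549, -0.2408, 0.1366]
eef_rot: [0.98, 0.201, -0.002, -0.001]
force: [0.4, -0.5, -9.5]
finger_gap: 0.0273
gripper_force: 60.6
```

```bash
cat > chk.py <<'E'
from fit import *
import sys
f=robot.grab_frame("side");r=robot.trace("case",f)[0];m=cv2.morphologyEx(r["region"].astype(np.float32),cv2.MORPH_CLOSE,np.ones((9,9)))
# silhouette bottom: compare case height by fitting z shift
pc=[.547,-.246,.408]
for dz in(0,.003,.006,.01):
    s=sil(f,place(pc,box(.24,.16,dz,.09+dz)));print(dz,round(float(1-np.minimum(s,m).sum()/np.maximum(s,m).sum()),3))
s=robot.state();print(s["tool_pos"],s["force"],s["torque"],s["finger_gap"])
cv2.imwrite("pics/"+sys.argv[1]+".png",crop(f,150,230,330,410,3)[0]) if 0 else cv2.imwrite("pics/"+sys.argv[1]+".png",cv2.resize(f["image"][140:340,230:430,::-1],(600,600)))
E
python3 chk.py w1
```

```text
0 0.15
0.003 0.163
0.006 0.181
0.01 0.208
[ 0.5549947  -0.24085204  0.13697661] [-0.66007026 -0.01254902 -6.34517595] [-0.05435109  0.13042473  0.03937802] 0.02720467046764755
```

Request:
apply_moves --targets '[0,0,0,0,0,4.6,0,0,0.0004,0,0,4.6,0,0,0.0004,0,0,-4.6,0,0,0.0004,0,0,-4.6,0,0,0.0004,0,0,-4.6,0,0,0.0004,0,0,-4.6,0,0,0.0004,0,0,4.6,0,0,0.0004,0,0,4.6,0,0,0.0004,0,0,4.6,0,0,0.0004,0,0,4.6,0,0,0.0004,0,0,-4.6,0,0,0.0004,0,0,-4.6]'

```text
clock: 8.9
tool_pos: [0.5552, -0.2411, 0.1414]
eef_rot: [0.979, 0.202, -0.001, -0.001]
force: [0.4, -2.0, -6.5]
finger_gap: 0.0272
gripper_force: 61.6
```

Request:
apply_moves --targets '[0,0,0,0,0,4.6,0,0,0.0004,0,0,4.6,0,0,0.0004,0,0,-4.6,0,0,0.0004,0,0,-4.6,0,0,0.0004,0,0,-4.6,0,0,0.0004,0,0,-4.6,0,0,0.0004,0,0,4.6,0,0,0.0004,0,0,4.6,0,0,0.0004,0,0,4.6,0,0,0.0004,0,0,4.6,0,0,0.0004,0,0,-4.6,0,0,0.0004,0,0,-4.6]'

```text
clock: 9.9
tool_pos: [0.5552, -0.2412, 0.1458]
eef_rot: [0.979, 0.202, -0.001, -0.001]
force: [0.9, -1.7, -4.4]
finger_gap: 0.0273
gripper_force: 62.0
```

```bash
python3 chk.py w2
```

```text
0 0.944
0.003 0.942
0.006 0.941
0.01 0.939
[ 0.5553319  -0.24117291  0.14642357] [-1.18412688 -0.50524081 -6.31009469] [-0.13101529  0.09155596  0.10937859] 0.02740730655344642
```

View pics/w2.png

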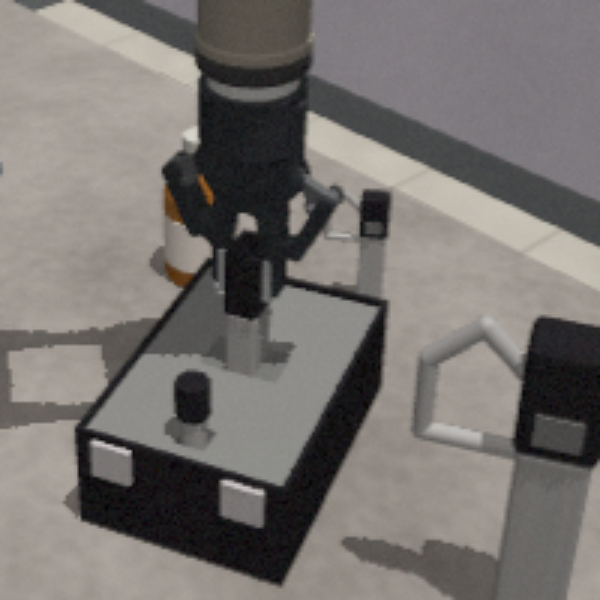

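The case is flat and the shank is rising at (245,345). The force is low, so I'll go to 0.5 mm per row.

Request:
apply_moves --targets '[0,0,0.0003,0,0,4.6,0,0,0.0005,0,0,4.6,0,0,0.0005,0,0,-4.6,0,0,0.0005,0,0,-4.6,0,0,0.0005,0,0,-4.6,0,0,0.0005,0,0,-4.6,0,0,0.0005,0,0,4.6,0,0,0.0005,0,0,4.6,0,0,0.0005,0,0,4.6,0,0,0.0005,0,0,4.6,0,0,0.0005,0,0,-4.6,0,0,0.0005,0,0,-4.6]'

```text
clock: 11.0
tool_pos: [0.5554, -0.2412, 0.1521]
eef_rot: [0.979, 0.203, -0.001, -0.0]
force: [-0.2, -0.6, -13.5]
finger_gap: 0.0274
gripper_force: 61.0
```

Request:
apply_moves --targets '[0,0,0.0003,0,0,4.6,0,0,0.0005,0,0,4.6,0,0,0.0005,0,0,-4.6,0,0,0.0005,0,0,-4.6,0,0,0.0005,0,0,-4.6,0,0,0.0005,0,0,-4.6,0,0,0.0005,0,0,4.6,0,0,0.0005,0,0,4.6,0,0,0.0005,0,0,4.6,0,0,0.0005,0,0,4.6,0,0,0.0005,0,0,-4.6,0,0,0.0005,0,0,-4.6]'

```text
clock: 12.0
tool_pos: [0.5554, -0.2412, 0.1579]
eef_rot: [0.979, 0.203, -0.001, -0.0]
force: [0.3, -1.2, -13.5]
finger_gap: 0.0276
gripper_force: 61.0
```

Request:
apply_moves --targets '[0,0,0.0003,0,0,4.6,0,0,0.0005,0,0,4.6,0,0,0.0005,0,0,-4.6,0,0,0.0005,0,0,-4.6,0,0,0.0005,0,0,-4.6,0,0,0.0005,0,0,-4.6,0,0,0.0005,0,0,4.6,0,0,0.0005,0,0,4.6,0,0,0.0005,0,0,4.6,0,0,0.0005,0,0,4.6,0,0,0.0005,0,0,-4.6,0,0,0.0005,0,0,-4.6]'

```text
clock: 13.0
tool_pos: [0.5554, -0.2412, 0.1636]
eef_rot: [0.979, 0.203, -0.001, -0.0]
force: [1.1, -1.2, -8.5]
finger_gap: 0.0277
gripper_force: 61.8
```

Force peaked near the lift limit, so I'm going back to 0.4 mm per row.

Request:
apply_moves --targets '[0,0,0,0,0,4.6,0,0,0.0003,0,0,4.6,0,0,0.0004,0,0,-4.6,0,0,0.0004,0,0,-4.6,0,0,0.0004,0,0,-4.6,0,0,0.0004,0,0,-4.6,0,0,0.0004,0,0,4.6,0,0,0.0004,0,0,4.6,0,0,0.0004,0,0,4.6,0,0,0.0004,0,0,4.6,0,0,0.0004,0,0,-4.6,0,0,0.0004,0,0,-4.6]'

```text
clock: 14.0
tool_pos: [0.5554, -0.2412, 0.1679]
eef_rot: [0.979, 0.203, -0.001, -0.001]
force: [0.5, -1.6, -8.2]
finger_gap: 0.027
gripper_force: 61.7
```

```bash
python3 chk.py w3
```

```text
0 0.13
0.003 0.15
0.006 0.172
0.01 0.202
[ 0.5555063  -0.24112163  0.16854784] [ 0.11951868  0.62503737 -7.61051637] [-0.12965472  0.12110118  0.05364949] 0.027336853071978334
```

View pics/w3.png

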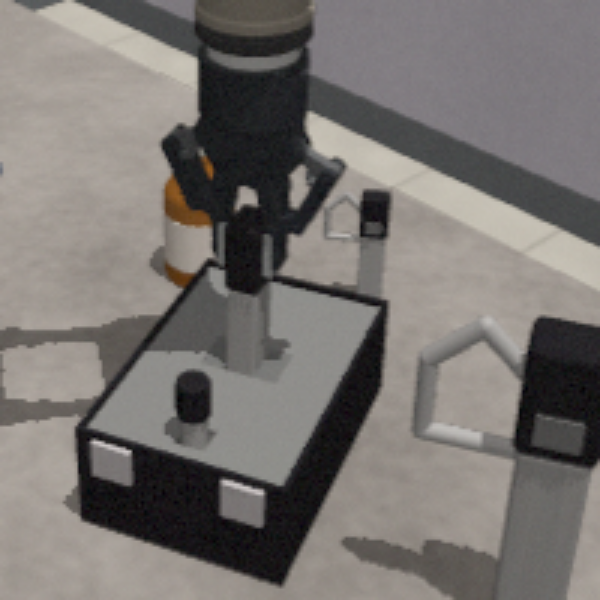

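The case hasn't moved (corners the same as before) and the shank is longer above the foam. I'll continue.

Request:
apply_moves --targets '[0,0,0,0,0,4.6,0,0,0.0004,0,0,4.6,0,0,0.0004,0,0,-4.6,0,0,0.0005,0,0,-4.6,0,0,0.0005,0,0,-4.6,0,0,0.0005,0,0,-4.6,0,0,0.0004,0,0,4.6,0,0,0.0004,0,0,4.6,0,0,0.0005,0,0,4.6,0,0,0.0005,0,0,4.6,0,0,0.0004,0,0,-4.6,0,0,0.0004,0,0,-4.6]'

```text
clock: 15.1
tool_pos: [0.5555, -0.2411, 0.1731]
eef_rot: [0.979, 0.203, -0.001, -0.0]
force: [0.6, -0.6, -7.1]
finger_gap: 0.027
gripper_force: 61.9
```

Request:
apply_moves --targets '[0,0,0,0,0,4.6,0,0,0.0004,0,0,4.6,0,0,0.0004,0,0,-4.6,0,0,0.0005,0,0,-4.6,0,0,0.0005,0,0,-4.6,0,0,0.0005,0,0,-4.6,0,0,0.0004,0,0,4.6,0,0,0.0004,0,0,4.6,0,0,0.0005,0,0,4.6,0,0,0.0005,0,0,4.6,0,0,0.0004,0,0,-4.6,0,0,0.0004,0,0,-4.6]'

```text
clock: 16.1
tool_pos: [0.5554, -0.2411, 0.1779]
eef_rot: [0.979, 0.203, -0.001, -0.001]
force: [1.4, -1.0, -10.6]
finger_gap: 0.0277
gripper_force: 61.7
```

Request:
apply_moves --targets '[0,0,0,0,0,4.6,0,0,0.0004,0,0,4.6,0,0,0.0004,0,0,-4.6,0,0,0.0005,0,0,-4.6,0,0,0.0005,0,0,-4.6,0,0,0.0005,0,0,-4.6,0,0,0.0004,0,0,4.6,0,0,0.0004,0,0,4.6,0,0,0.0005,0,0,4.6,0,0,0.0005,0,0,4.6,0,0,0.0004,0,0,-4.6,0,0,0.0004,0,0,-4.6]'

```text
clock: 17.1
tool_pos: [0.5554, -0.2411, 0.1828]
eef_rot: [0.979, 0.203, -0.001, -0.001]
force: [2.1, -1.9, -11.5]
finger_gap: 0.0274
gripper_force: 61.3
```

Request:
apply_moves --targets '[0,0,0,0,0,4.6,0,0,0.0004,0,0,4.6,0,0,0.0004,0,0,-4.6,0,0,0.0005,0,0,-4.6,0,0,0.0005,0,0,-4.6,0,0,0.0005,0,0,-4.6,0,0,0.0004,0,0,4.6,0,0,0.0004,0,0,4.6,0,0,0.0005,0,0,4.6,0,0,0.0005,0,0,4.6,0,0,0.0004,0,0,-4.6,0,0,0.0004,0,0,-4.6]'

```text
clock: 18.1
tool_pos: [0.5553, -0.241, 0.1878]
eef_rot: [0.979, 0.203, -0.001, -0.001]
force: [0.4, -2.6, -14.2]
finger_gap: 0.027
gripper_force: 61.1
```

Request:
apply_moves --targets '[0,0,0,0,0,4.6,0,0,0,0,0,4.6,0,0,0.0002,0,0,-4.6,0,0,0.0004,0,0,-4.6,0,0,0.0004,0,0,-4.6,0,0,0.0004,0,0,-4.6,0,0,0.0004,0,0,4.6,0,0,0.0004,0,0,4.6,0,0,0.0004,0,0,4.6,0,0,0.0004,0,0,4.6,0,0,0.0004,0,0,-4.6,0,0,0.0003,0,0,-4.6]'

```text
clock: 19.1
tool_pos: [0.5554, -0.241, 0.1915]
eef_rot: [0.979, 0.203, -0.001, -0.001]
force: [0.9, -0.5, -13.8]
finger_gap: 0.0272
gripper_force: 61.1
```

Request:
apply_moves --targets '[0,0,0,0,0,4.6,0,0,0.0002,0,0,4.6,0,0,0.0004,0,0,-4.6,0,0,0.0004,0,0,-4.6,0,0,0.0004,0,0,-4.6,0,0,0.0004,0,0,-4.6,0,0,0.0004,0,0,4.6,0,0,0.0004,0,0,4.6,0,0,0.0004,0,0,4.6,0,0,0.0004,0,0,4.6,0,0,0.0004,0,0,-4.6,0,0,0.0003,0,0,-4.6]'

```text
clock: 20.1
tool_pos: [0.5553, -0.241, 0.1955]
eef_rot: [0.979, 0.203, -0.001, -0.001]
force: [-0.3, -1.2, -14.1]
finger_gap: 0.0276
gripper_force: 61.1
```

```bash
python3 chk.py w4
```

```text
0 0.143
0.003 0.16
0.006 0.179
0.01 0.207
[ 0.5555784  -0.24113132  0.19621349] [-0.77036831 -1.64209123 -7.12319839] [-0.04712391  0.16273723  0.0698164 ] 0.027470930997441835
```

Request:
apply_moves --targets '[0,0,0,0,0,4.6,0,0,0,0,0,4.6,0,0,0.0002,0,0,-4.6,0,0,0.0004,0,0,-4.6,0,0,0.0004,0,0,-4.6,0,0,0.0004,0,0,-4.6,0,0,0.0004,0,0,4.6,0,0,0.0004,0,0,4.6,0,0,0.0004,0,0,4.6,0,0,0.0004,0,0,4.6,0,0,0.0004,0,0,-4.6,0,0,0.0003,0,0,-4.6]'

```text
clock: 21.2
tool_pos: [0.5555, -0.2411, 0.1996]
eef_rot: [0.979, 0.204, -0.001, -0.0]
force: [-0.8, -0.5, -12.1]
finger_gap: 0.0274
gripper_force: 61.4
```

Request:
apply_moves --targets '[0,0,0,0,0,4.6,0,0,0,0,0,4.6,0,0,0.0002,0,0,-4.6,0,0,0.0004,0,0,-4.6,0,0,0.0004,0,0,-4.6,0,0,0.0004,0,0,-4.6,0,0,0.0004,0,0,4.6,0,0,0.0004,0,0,4.6,0,0,0.0004,0,0,4.6,0,0,0.0004,0,0,4.6,0,0,0.0004,0,0,-4.6,0,0,0.0003,0,0,-4.6]'

```text
clock: 22.2
tool_pos: [0.5554, -0.2408, 0.2033]
eef_rot: [0.979, 0.204, -0.001, -0.001]
force: [1.6, -1.8, -13.0]
finger_gap: 0.0271
gripper_force: 61.2
```

Request:
apply_moves --targets '[0,0,0,0,0,4.6,0,0,0,0,0,4.6,0,0,0.0002,0,0,-4.6,0,0,0.0004,0,0,-4.6,0,0,0.0004,0,0,-4.6,0,0,0.0004,0,0,-4.6,0,0,0.0004,0,0,4.6,0,0,0.0004,0,0,4.6,0,0,0.0004,0,0,4.6,0,0,0.0004,0,0,4.6,0,0,0.0004,0,0,-4.6,0,0,0.0003,0,0,-4.6]'

```text
clock: 23.2
tool_pos: [0.5563, -0.2413, 0.209]
eef_rot: [0.979, 0.203, 0.001, 0.001]
force: [-0.0, -0.6, -3.0]
finger_gap: 0.0274
gripper_force: 62.5
```

Request:
apply_moves --targets '[0,0,0,0,0,4.6,0,0,0,0,0,4.6,0,0,0.0002,0,0,-4.6,0,0,0.0004,0,0,-4.6,0,0,0.0004,0,0,-4.6,0,0,0.0004,0,0,-4.6,0,0,0.0004,0,0,4.6,0,0,0.0004,0,0,4.6,0,0,0.0004,0,0,4.6,0,0,0.0004,0,0,4.6,0,0,0.0004,0,0,-4.6,0,0,0.0003,0,0,-4.6]'

```text
clock: 24.2
tool_pos: [0.5563, -0.2413, 0.2127]
eef_rot: [0.979, 0.203, 0.001, 0.001]
force: [0.6, 0.6, -3.0]
finger_gap: 0.0271
gripper_force: 62.5
```

Request:
apply_moves --targets '[0,0,0,0,0,4.6,0,0,0,0,0,4.6,0,0,0.0002,0,0,-4.6,0,0,0.0004,0,0,-4.6,0,0,0.0004,0,0,-4.6,0,0,0.0004,0,0,-4.6,0,0,0.0004,0,0,4.6,0,0,0.0004,0,0,4.6,0,0,0.0004,0,0,4.6,0,0,0.0004,0,0,4.6,0,0,0.0004,0,0,-4.6,0,0,0.0003,0,0,-4.6]'

```text
clock: 25.2
tool_pos: [0.5564, -0.2413, 0.2164]
eef_rot: [0.979, 0.203, 0.001, 0.001]
force: [0.4, -0.8, -2.3]
finger_gap: 0.0273
gripper_force: 62.5
```

The probe is free, with the force reading only its weight (~3 N). I'll raise it, then carry it to the staging point in front of the hook tip.

Request:
apply_moves --targets '[0,0,0.01,0,0,0,0,0,0.02,0,0,0,0,0,0.025,0,0,0,0,0,0.025,0,0,0,0,0,0.02,0,0,0,-0.00844,0.0295,0,0,0,4.88,-0.00844,0.0295,0,0,0,4.88,-0.00844,0.0295,0,0,0,4.88,-0.00844,0.0295,0,0,0,4.88,-0.00844,0.0295,0,0,0,4.88,-0.00844,0.0295,0,0,0,4.88,-0.00844,0.0295,0,0,0,4.88]'

```text
clock: 26.2
tool_pos: [0.4964, -0.0334, 0.3169]
eef_rot: [0.874, 0.486, 0.001, 0.001]
force: [0.6, 1.1, -3.0]
finger_gap: 0.0271
gripper_force: 62.8
```

Request:
apply_moves --targets '[-0.00844,0.0295,0,0,0,4.88,-0.00844,0.0295,0,0,0,4.88,-0.00844,0.0295,0,0,0,4.88,-0.00844,0.0295,0,0,0,4.88,-0.00844,0.0295,0,0,0,4.88,-0.00844,0.0295,0,0,0,4.88,-0.00844,0.0295,0,0,0,4.88,-0.00844,0.0295,0,0,0,4.88,-0.00844,0.0295,0,0,0,4.88,0,0,0,0,0,0,0,0,0,0,0,0]'

```text
clock: 27.12
tool_pos: [0.4204, 0.2321, 0.3165]
eef_rot: [0.63, 0.776, 0.001, 0.001]
force: [0.0, -0.8, -2.3]
finger_gap: 0.0271
gripper_force: 62.7
```

Request:
apply_moves --targets '[0,0,-0.022,0,0,0,0,0,-0.022,0,0,0,0,0,-0.022,0,0,0,0,0,-0.022,0,0,0,0,0,0,0,0,0,0,0,0,0,0,0,0,0,0,0,0,0]'

```text
clock: 27.7
tool_pos: [0.422, 0.2305, 0.2289]
eef_rot: [0.633, 0.774, 0.001, 0.001]
force: [0.6, -0.4, -2.4]
finger_gap: 0.0274
gripper_force: 62.7
```

```bash
python3 - <<'E'
from ov import *
s=robot.state();print(s["tool_pos"],s["eef_rot"],s["clock"],s["force"])
t=s["tool_pos"];q=s["eef_rot"];yaw=2*np.arctan2(q[1],q[0]);print("yaw",yaw)
ps=[.5415,.292,.2];pp=[t[0],t[1],yaw];dz=t[2]-.121
o=[]
for n,w in(("top",(160,120,280,240)),("side",(100,120,240,260))):
    f=robot.grab_frame(n);sc=400/(w[2]-w[0]);im,og=crop(f,*w,sc)
    raw=im.copy()
    draw(im,f,ps,hook,sc,og,(0,255,255));draw(im,f,pp,[[[x,y,z+dz] for x,y,z in e] for e in head+handle(0)],sc,og,(0,0,255))
    if n=="side": o=[raw,im]
    else: cv2.imwrite("pics/topx.png",im)
cv2.imwrite("pics/st.png",np.hstack(o))
E
```

```text
[0.42200074 0.23046095 0.22889313] [0.63339597 0.77382655 0.00118014 0.00078943] 27.7 [ 0.63382269 -0.37751852 -2.39774062]
yaw 1.76972319849101
```

View pics/st.png

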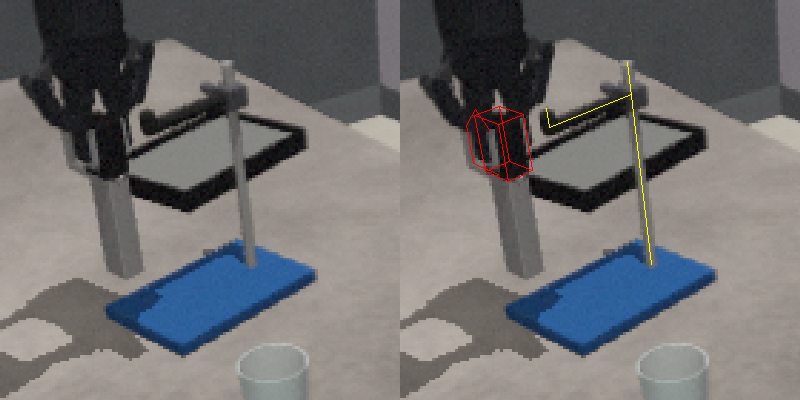

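The model overlay matches the real head (505,145) and hook tip (548,120) to about a pixel. I'll check the lateral fit from the top.

View pics/topx.png

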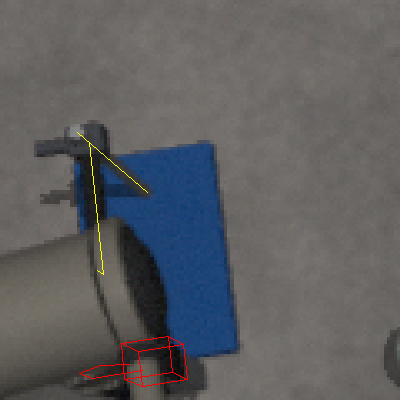

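Aligned (rod centre ≈ x 93 at row 190, on the model line). Now threading the handle over the tip.

Request:
apply_moves --targets '[0.0059,0.0012,0,0,0,0,0.0059,0.0012,0,0,0,0,0.0059,0.0012,0,0,0,0,0.0059,0.0012,0,0,0,0,0.0059,0.0012,0,0,0,0,0.0059,0.0012,0,0,0,0,0.0059,0.0012,0,0,0,0,0.0059,0.0012,0,0,0,0,0.0059,0.0012,0,0,0,0,0.0059,0.0012,0,0,0,0,0.0059,0.0012,0,0,0,0,0.0059,0.0012,0,0,0,0]'

```text
clock: 28.8
tool_pos: [0.4922, 0.2453, 0.2271]
eef_rot: [0.633, 0.774, -0.0, -0.0]
force: [0.3, -0.0, -2.6]
finger_gap: 0.0272
gripper_force: 62.8
```

Request:
apply_moves --targets '[0.0049,0.001,0,0,0,0,0.0049,0.001,0,0,0,0,0.0049,0.001,0,0,0,0,0.0049,0.001,0,0,0,0,0,0,0,0,0,0]'

```text
clock: 29.22
tool_pos: [0.5122, 0.2492, 0.227]
eef_rot: [0.634, 0.774, 0.0, 0.0]
force: [-1.6, -0.7, -3.1]
finger_gap: 0.0273
gripper_force: 62.7
```

Request:
apply_moves --targets '[0.0068,0.0014,0,0,0,0,0.0068,0.0014,0,0,0,0,0.0068,0.0014,0,0,0,0,0.0068,0.0014,0,0,0,0,0.0068,0.0014,0,0,0,0,0,0,0,0,0,0]'

```text
clock: 29.72
tool_pos: [0.5466, 0.2563, 0.2268]
eef_rot: [0.634, 0.774, 0.0, 0.0]
force: [-0.4, 0.4, -2.8]
finger_gap: 0.0273
gripper_force: 62.8
```

```bash
python3 - <<'E'
from ov import *
f=robot.grab_frame("side");cv2.imwrite("pics/th.png",cv2.resize(f["image"][110:230,120:260,::-1],(700,600),interpolation=cv2.INTER_CUBIC))
E
```

```text
(no output)
```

View pics/th.png

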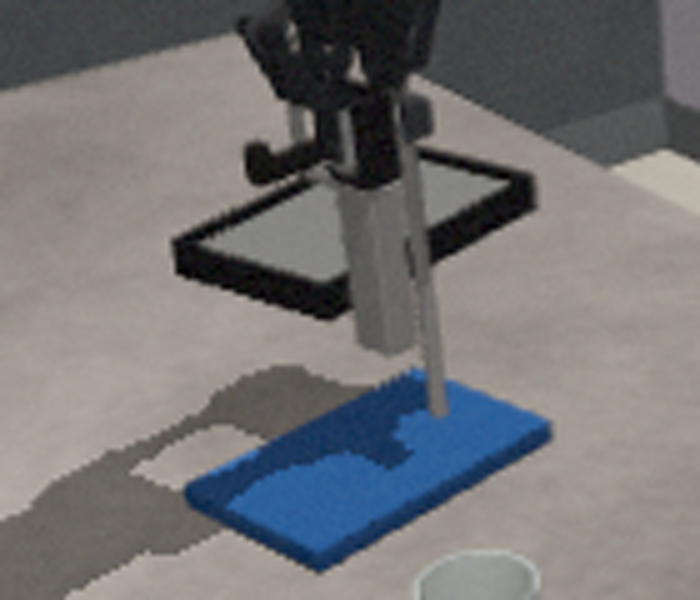

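The rod passes through the handle: the upright shows behind and above it at (297,120), the lower bar below it at (320,177). Lowering.

Request:
apply_moves --targets '[0,0,-0.002,0,0,0,0,0,-0.002,0,0,0,0,0,-0.002,0,0,0,0,0,-0.002,0,0,0,0,0,-0.002,0,0,0,0,0,-0.002,0,0,0,0,0,-0.002,0,0,0,0,0,-0.002,0,0,0,0,0,-0.002,0,0,0,0,0,0,0,0,0]'

```text
clock: 30.6
tool_pos: [0.545, 0.2561, 0.2086]
eef_rot: [0.633, 0.774, -0.0, -0.0]
force: [0.2, -0.2, -2.6]
finger_gap: 0.0275
gripper_force: 62.8
```

Request:
apply_moves --targets '[0,0,-0.001,0,0,0,0,0,-0.001,0,0,0,0,0,-0.001,0,0,0,0,0,0,0,0,0]'

```text
clock: 30.93
tool_pos: [0.5452, 0.2561, 0.2059]
eef_rot: [0.633, 0.774, -0.0, -0.0]
force: [0.3, 0.0, -3.0]
finger_gap: 0.027
gripper_force: 62.8
```

Request:
apply_moves --targets '[0,0,-0.001,0,0,0,0,0,-0.001,0,0,0,0,0,0,0,0,0]'

```text
clock: 31.18
tool_pos: [0.5452, 0.2561, 0.2039]
eef_rot: [0.633, 0.774, -0.0, -0.0]
force: [0.7, 0.2, -3.5]
finger_gap: 0.0272
gripper_force: 62.8
```

Request:
apply_moves --targets '[0,0,-0.001,0,0,0,0,0,-0.001,0,0,0,0,0,0,0,0,0]'

```text
clock: 31.43
tool_pos: [0.5454, 0.256, 0.2023]
eef_rot: [0.633, 0.774, 0.0, 0.0]
force: [0.8, -1.8, -0.9]
finger_gap: 0.0272
gripper_force: 63.2
```

Request:
apply_moves --targets '[0,0,-0.001,0,0,0,0,0,-0.001,0,0,0,0,0,0,0,0,0]'

```text
clock: 31.68
tool_pos: [0.5457, 0.2561, 0.2018]
eef_rot: [0.633, 0.774, 0.001, 0.001]
force: [-3.4, -1.9, 6.6]
finger_gap: 0.0275
gripper_force: 64.2
```

Contact is at the expected height, so I'll release.

Request:
apply_moves --targets '[0,0,0,0,0,0,0,0,0,0,0,0,0,0,0,0,0,0,0,0,0,0,0,0,0,0,0,0,0,0]' --hand 1

```text
clock: 32.1
tool_pos: [0.5452, 0.2562, 0.1999]
eef_rot: [0.633, 0.774, -0.0, -0.0]
force: [-0.1, -0.0, 0.7]
finger_gap: 0.0848
gripper_force: 0.0
```

Request:
apply_moves --targets '[0,0,0.01,0,0,0,0,0,0.02,0,0,0,0,0,0.025,0,0,0,0,0,0.025,0,0,0,0,0,0.025,0,0,0,0,0,0.025,0,0,0,0,0,0.02,0,0,0,0,0,0,0,0,0,0,0,0,0,0,0,0,0,0,0,0,0,0,0,0,0,0,0,0,0,0,0,0,0]'

```text
clock: 33.1
tool_pos: [0.5449, 0.256, 0.3489]
eef_rot: [0.633, 0.774, -0.001, -0.001]
force: [-0.6, -0.6, 0.4]
finger_gap: 0.0854
gripper_force: 0.0
```

Request:
apply_moves --targets '[0,0,0,0,0,0,0,0,0,0,0,0,0,0,0,0,0,0,0,0,0,0,0,0,0,0,0,0,0,0,0,0,0,0,0,0,0,0,0,0,0,0,0,0,0,0,0,0,0,0,0,0,0,0,0,0,0,0,0,0,0,0,0,0,0,0,0,0,0,0,0,0]'

```text
clock: 34.1
tool_pos: [0.5452, 0.2562, 0.3501]
eef_rot: [0.633, 0.774, 0.0, 0.0]
force: [0.5, 0.5, 0.8]
finger_gap: 0.0852
gripper_force: 0.0
```

Request:
apply_moves --targets '[0,0,0,0,0,0,0,0,0,0,0,0,0,0,0,0,0,0,0,0,0,0,0,0,0,0,0,0,0,0,0,0,0,0,0,0,0,0,0,0,0,0,0,0,0,0,0,0,0,0,0,0,0,0,0,0,0,0,0,0,0,0,0,0,0,0,0,0,0,0,0,0]'

```text
clock: 35.1
tool_pos: [0.5452, 0.2561, 0.3501]
eef_rot: [0.633, 0.774, 0.0, 0.0]
force: [-0.1, -0.3, 0.3]
finger_gap: 0.0853
gripper_force: 0.0
```

```bash
python3 - <<'E'
from ov import *
f=robot.grab_frame("side");cv2.imwrite("pics/end.png",cv2.resize(f["image"][60:360,100:460,::-1],(720,600),interpolation=cv2.INTER_CUBIC))
E
```

```text
(no output)
```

View pics/end.png

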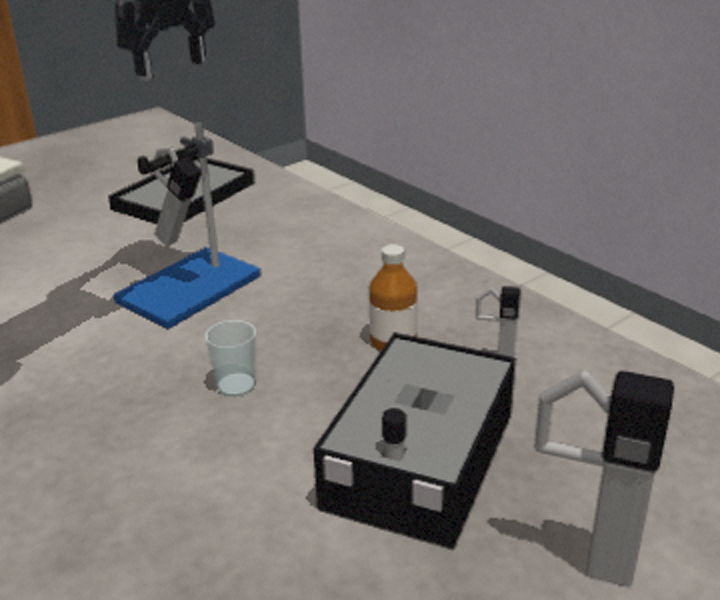

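The probe hangs by its handle on the hook, leaning, at (175,195). The case is flat with the spare in its hole at (393,430), and the gripper is clear. I'll let the sway die out, then hand in.

Request:
apply_moves --targets '[0,0,0,0,0,0,0,0,0,0,0,0,0,0,0,0,0,0,0,0,0,0,0,0,0,0,0,0,0,0,0,0,0,0,0,0,0,0,0,0,0,0,0,0,0,0,0,0,0,0,0,0,0,0,0,0,0,0,0,0,0,0,0,0,0,0,0,0,0,0,0,0]'

```text
clock: 36.15
tool_pos: [0.5453, 0.2561, 0.3501]
eef_rot: [0.633, 0.774, 0.0, 0.0]
force: [0.3, 0.3, 0.4]
finger_gap: 0.0851
gripper_force: 0.0
```

Request:
apply_moves --targets '[0,0,0,0,0,0,0,0,0,0,0,0,0,0,0,0,0,0,0,0,0,0,0,0,0,0,0,0,0,0,0,0,0,0,0,0,0,0,0,0,0,0,0,0,0,0,0,0,0,0,0,0,0,0,0,0,0,0,0,0,0,0,0,0,0,0,0,0,0,0,0,0]'

```text
clock: 37.15
tool_pos: [0.5452, 0.2561, 0.3501]
eef_rot: [0.633, 0.774, 0.0, 0.0]
force: [0.2, -0.3, 0.3]
finger_gap: 0.0855
gripper_force: 0.0
```

Request:
apply_moves --targets '[0,0,0,0,0,0,0,0,0,0,0,0,0,0,0,0,0,0,0,0,0,0,0,0,0,0,0,0,0,0,0,0,0,0,0,0,0,0,0,0,0,0,0,0,0,0,0,0,0,0,0,0,0,0,0,0,0,0,0,0,0,0,0,0,0,0,0,0,0,0,0,0]'

```text
clock: 38.15
tool_pos: [0.5452, 0.2561, 0.3501]
eef_rot: [0.633, 0.774, 0.0, 0.0]
force: [-0.5, 0.4, 0.3]
finger_gap: 0.0851
gripper_force: 0.0
```

Request:
apply_moves --targets '[0,0,0,0,0,0,0,0,0,0,0,0,0,0,0,0,0,0,0,0,0,0,0,0,0,0,0,0,0,0,0,0,0,0,0,0,0,0,0,0,0,0,0,0,0,0,0,0,0,0,0,0,0,0,0,0,0,0,0,0,0,0,0,0,0,0,0,0,0,0,0,0]'

```text
clock: 39.15
tool_pos: [0.5452, 0.2561, 0.3501]
eef_rot: [0.633, 0.774, 0.0, 0.0]
force: [-0.6, 0.4, -0.1]
finger_gap: 0.0854
gripper_force: 0.0
```

Request:
apply_moves --targets '[0,0,0,0,0,0,0,0,0,0,0,0,0,0,0,0,0,0,0,0,0,0,0,0,0,0,0,0,0,0,0,0,0,0,0,0,0,0,0,0,0,0,0,0,0,0,0,0,0,0,0,0,0,0,0,0,0,0,0,0,0,0,0,0,0,0,0,0,0,0,0,0]'

```text
clock: 40.15
tool_pos: [0.5452, 0.2561, 0.3501]
eef_rot: [0.633, 0.774, 0.0, 0.0]
force: [-0.3, 0.7, 0.2]
finger_gap: 0.0854
gripper_force: 0.0
```

```bash
python3 -c "
from h import *
a=robot.grab_frame('side')['image'].astype(int)
for i in range(4):
    b=robot.grab_frame('side')['image'].astype(int);print(np.abs(a-b)[100:200,140:240].mean(),np.abs(a-b)[300:400,400:500].mean())
print(robot.job_done())"
```

```text
2.1161 1.4830333333333334
2.1438333333333333 1.4788333333333334
2.116633333333333 1.4775333333333334
2.1343666666666667 1.4721
the job is handed in; nothing more can be done
None
```

I handed the job in at about 40 s, with no verdict returned: the handled probe hangs by its handle on the hook, the case is flat on the bench with the spare still in its hole, the beaker and bottle look undisturbed, and the gripper is clear.

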